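Finds from drying rack to storage tray, in reverse order

ROBOT

A 6-joint arm with a two-finger parallel gripper is mounted at the origin on the work surface. World frame = base frame: x ahead of the robot, y to its left, z up, the work surface at z = 0. Lengths are in m, angles in rad, forces in N, time in s.
With the tool pointing down it reaches from about 0.225 to 0.875 m from the base axis. Payload 3.4 kg.
Tool frame: the origin (TCP) lies at the very end of the fingers, on their centre line; the grasp point (between the pads) lies 19 mm behind it; z points along the fingers, x is the direction in which the jaws open and shut, and the axes are right-handed (so a half turn about z gives the same grasp; the last joint's range is limited). The gripper opens to 85 mm and grips with 20 to 120 N. Pads are 22 mm wide; open, the fingers measure 114 mm over their backs; the gripper's body (76 mm by 85 mm) begins 54 mm behind the grasp point. The pads swing forward as they close: fully open they stand 13 mm farther back than shut.
Start: joints at [1.195, 0.276, 1.505, -0, 1.361, -0.121], TCP at [0.145, 0.556, 0.231] pointing down, gripper open.
Joint ranges: [-2.89, 2.89], [-0.75, 2.08], [0.22, 2.7], [-1.18, 4.32], [0.11, 2.71], [-2.7, 2.7]. Speed limits (rad/s): [2.57, 2.57, 3.14, 3.14, 3.14, 3.14].

INTERFACE

Orientations are given as a unit quaternion [w, x, y, z].
In Python, from rig import manip gives the robot as it stands.
- The arm moves only by the tool send_rows, never from a script. Its argument "increments" is a list of rows, each a list of 5 numbers: the opening, from 0 (shut) to 1 (fully open), then the shift along the tool's x, y, z in m, then the turn about the tool's z in rad. A call has 1 to 8 rows; each row shifts and turns the commanded pose from where the row before left it, along the tool's axes as they then stand; what a row does not reach is not made up. A row lasts 1/8 s, in which the tool goes at most 62.5 mm and 10.7 degrees, less where a joint would pass 70% of its speed; a pose out of reach is approached as far as the arm can. A call is refused whole if a number of a shift passes 0.0625 or a number of a turn 0.188, either way. A call with a gripper value outside its range is refused whole. The fingers move at their own pace and stop on an object; "squeeze" is the grip in N (left out, the last holds). Time passes only in rows, so rows that do not move let the fingers close. It gives the time, the measured TCP pose, the force and the opening at its end, in the units of the state.
- manip.get_state(): the state, without advancing time (a new reading comes with each control period).
- manip.get_image(name): name is "scene" or "top"; returns the picture (384x512x3 uint8, red, green, blue); there is no depth.
- manip.calibration(name): a dict with "fx", "fy", "cx", "cy" (pixels), "camera_from_world" (4x4, takes a point from world to camera coordinates). Camera axes: x right, y up, looking along -z (the intrinsics and any distortion apply to the point x, -y, -z); pixel columns grow to the right and rows downward; lengths in m; the calibration is good to about 2 mm. A picture is of the moment at which its call begins. calibration takes no time and is no camera call.
- manip.sign_off(): hands the job in, once; it reports no verdict.
The state is a dict: "clock": time; "qpos": joint angles; "qd": joint speeds; "effort": joint torques, N m; "position": TCP position; "ee_rot": TCP orientation; "contact_force": force on the tool from outside, world axes, zero at the start; "moment": the same for the moment, N m; "width": finger opening in m.
Only numpy, scipy, OpenCV 4.12 (cv2) and the standard library are available. Lean on these libraries where they do the work, as an engineer would, in place of code of your own. Each camera call takes 0.05 s, during which the arm holds its last target.

TASK

Move the four dried finds (jar, vial, square box, dental cast) from the cork pads of the wooden drying rack into the bays of the grey storage tray, one to a bay, in reverse order: the one nearest the drying rack's brass knob goes into the bay farthest from the tray's knob, the next one into the next bay, and so on, so that the one farthest from the rack's knob ends nearest the tray's knob. Stand each upright on the floor of its bay, setting it down rather than dropping it, and leave the bone, loupe and brush where they are.

Things in the scene. Friction and masses are not known exactly. Their poses are not given: they have to be found in the camera images.
- jar_center (a point): Squat round white plastic jar with a ribbed grey screw lid, upright, 44 mm in diameter (body 42), 52 mm high, about 70 g. Point: its centre, half-way up (26 mm); z is its upright axis.
- vial_center (a point): Slim round amber glass vial with a blank paper band and a white cap, upright, 30 mm in diameter, 80 mm high (cap above 66 mm, 27 mm wide), about 60 g. Point: its centre, half-way up (40 mm); z is its upright axis.
- box_center (a point): Square cardboard specimen box 40 x 40 mm with a lid 43 x 43 mm (the top 16 mm; all one solid piece), 56 mm high, about 60 g, blank paper label on top. Point: its centre, half-way up (28 mm); x and y square to its sides, z up. Starts within 0.25 rad of the rack's directions.
- cast_center (a point): White plaster dental cast: D-shaped block with an arch of teeth on top, 50 mm high (block 40, teeth 10), 36 mm wide along y between its flat sides, x from -20 (flat back) to +23 mm (round front), about 90 g. Point: half-way up (25 mm), on its plane of symmetry; x to the round front, z up. Starts within 0.25 rad of the rack's directions.
- pad_jar: Cork pad 3 mm thick, fixed on the drying rack under the jar and staying there; cut round, 58 mm across. Marks the place the jar starts from. Origin: centre of its underside, on the rack's top; x along the row.
- pad_vial: Cork pad 3 mm thick, fixed on the drying rack under the vial and staying there; cut round, 44 mm across. Marks the place the vial starts from. Origin: centre of its underside, on the rack's top; x along the row.
- pad_box: Cork pad 3 mm thick, fixed on the drying rack under the box and staying there; cut square, 56 mm. Marks the place the box starts from. Origin: centre of its underside, on the rack's top; x along the row.
- pad_cast: Cork pad 3 mm thick, fixed on the drying rack under the dental cast and staying there; cut D-shaped, 61 x 54 mm (origin on the pad, 28 mm from its flat edge). Marks the place the dental cast starts from. Origin: centre of its underside, on the rack's top; x along the row.
- drying_rack: Drying rack: fixed pale wooden board 308 x 78 mm, top 18 mm above the table, with a brass knob (22 mm wide, 28 mm tall) at one end. Origin: on the table below the middle of the row of pads; x along the row towards the knob (at x = +155). Pads at x = -99, -33, 33, 99 mm, y = 0, in any order; one find stands on each, within 4 mm of the pad's origin.
- tray: Fixed grey plastic storage tray 308 x 72 mm: four bays in a row, brass knob at one end. Origin: on the table under the row's middle; x along the row to the knob (+155). Bay centres x = -99, -33, 33, 99 mm, y = 0; bays 60 x 60 mm, floor 12 mm above the table, walls 6 mm thick, tops 18 mm above the table. Rack and tray lie left and right, either way; both knobs point away from the robot within 0.4 rad.
- bone: Bystander: loose pale bone, 95 mm long, 24 mm high, on the table between rack and tray. Origin on the table under its middle.
- loupe: Bystander: loose black eye loupe, 38 mm across, 34 mm high, on the table between rack and tray. Origin: centre of its underside.
- brush: Bystander: loose small wooden brush, 130 mm long, lying on the table between rack and tray. Origin: near its middle. All else on the table (books, boxes, cup, bottle) is fixed; nothing within 60 mm of the rack or the tray is higher than 40 mm.
Things that resemble listed ones, but are neither listed nor needed, are in the scene too. Leave any green look-alike of the part that bears cast_center alone.

How it is judged:
At the end, for the whole second after the job is handed in: Each find stands at rest, upright (0.12 rad), on the floor of the bay mirroring its pad (pad at rack x = -99, -33, 33, 99 mm: bay at tray x = 99, 33, -33, -99), its centre within 17 mm of the bay centre along each tray axis and 4 mm of its standing height (((x of pad_jar in the frame of drying_rack between -0.119 and -0.079 m and x of jar_center in the frame of tray between 0.082 and 0.116 m) or (x of pad_jar in the frame of drying_rack between -0.053 and -0.013 m and x of jar_center in the frame of tray between 0.016 and 0.05 m) or (x of pad_jar in the frame of drying_rack between 0.013 and 0.053 m and x of jar_center in the frame of tray between -0.05 and -0.016 m) or (x of pad_jar in the frame of drying_rack between 0.079 and 0.119 m and x of jar_center in the frame of tray between -0.116 and -0.082 m)) and y of jar_center in the frame of tray between -0.017 and 0.017 m and z of jar_center in the frame of tray between 0.034 and 0.042 m and angle between each of jar_center, vial_center, box_center, cast_center's own z axis and vertical below 0.12 rad and linear speed of each of jar, vial, box, cast below 0.02 m/s and angular speed of each of jar, vial, box, cast below 0.2 rad/s and ((x of pad_vial in the frame of drying_rack between -0.119 and -0.079 m and x of vial_center in the frame of tray between 0.082 and 0.116 m) or (x of pad_vial in the frame of drying_rack between -0.053 and -0.013 m and x of vial_center in the frame of tray between 0.016 and 0.05 m) or (x of pad_vial in the frame of drying_rack between 0.013 and 0.053 m and x of vial_center in the frame of tray between -0.05 and -0.016 m) or (x of pad_vial in the frame of drying_rack between 0.079 and 0.119 m and x of vial_center in the frame of tray between -0.116 and -0.082 m)) and y of vial_center in the frame of tray between -0.017 and 0.017 m and z of vial_center in the frame of tray between 0.048 and 0.056 m and ((x of pad_box in the frame of drying_rack between -0.119 and -0.079 m and x of box_center in the frame of tray between 0.082 and 0.116 m) or (x of pad_box in the frame of drying_rack between -0.053 and -0.013 m and x of box_center in the frame of tray between 0.016 and 0.05 m) or (x of pad_box in the frame of drying_rack between 0.013 and 0.053 m and x of box_center in the frame of tray between -0.05 and -0.016 m) or (x of pad_box in the frame of drying_rack between 0.079 and 0.119 m and x of box_center in the frame of tray between -0.116 and -0.082 m)) and y of box_center in the frame of tray between -0.017 and 0.017 m and z of box_center in the frame of tray between 0.036 and 0.044 m and ((x of pad_cast in the frame of drying_rack between -0.119 and -0.079 m and x of cast_center in the frame of tray between 0.082 and 0.116 m) or (x of pad_cast in the frame of drying_rack between -0.053 and -0.013 m and x of cast_center in the frame of tray between 0.016 and 0.05 m) or (x of pad_cast in the frame of drying_rack between 0.013 and 0.053 m and x of cast_center in the frame of tray between -0.05 and -0.016 m) or (x of pad_cast in the frame of drying_rack between 0.079 and 0.119 m and x of cast_center in the frame of tray between -0.116 and -0.082 m)) and y of cast_center in the frame of tray between -0.017 and 0.017 m and z of cast_center in the frame of tray between 0.033 and 0.041 m); the robot touches nothing.
It fails at once if a find is dropped: it moves faster than 0.7 m/s with no finger on it (a fall of about 25 mm) ((linear speed of jar above 0.7 m/s and contact force between jar and the fingers below 0.05 N) or (linear speed of vial above 0.7 m/s and contact force between vial and the fingers below 0.05 N) or (linear speed of box above 0.7 m/s and contact force between box and the fingers below 0.05 N) or (linear speed of cast above 0.7 m/s and contact force between cast and the fingers below 0.05 N)).
It fails at once if the bone, loupe or brush is moved more than 25 mm (distance of any of bone, loupe, brush from where it was at the start of the episode above 0.025 m).
It also fails if it takes over 128 s, if anything falls off the work surface, if the arm or the gripper's body presses on something with over 40 N, if the wrist force passes 120 N, or if a joint passes its speed limit or range.

## Working session

There is one attempt and no reset: what is moved stays moved. The work goes in short steps, Python scripts to look and compute and a tool call to move; the robot and the scene stay as the last step left them, time stands still between calls to the robot, and variables do not carry over. Pictures are saved under pics/ and viewed, and the job is handed in when it is done.

Besides the shell and the picture viewer there is one more tool, called as a command line: name --pt "numbers of a row" for each row, then --argument value for the rest. send_rows: Moves the arm, as the interface text tells. Its arguments: {"type":"object","properties":{"increments":{"type":"array","items":{"type":"array","items":{"type":"number"}}},"squeeze":{"type":"number"}},"required":["increments"]}

```bash
ls; mkdir -p pics
python3 - <<'E'
from rig import manip
import cv2
s=manip.get_state();print({k:s[k] for k in('clock','position','ee_rot','width','contact_force')})
for n in('scene','top'):
    im=manip.get_image(n);cv2.imwrite(f'pics/{n}0.png',im[:,:,::-1])
    c=manip.calibration(n);print(n,c)
E
```

```text
pics
{'clock': 0.0, 'position': array([0.14472137, 0.55591378, 0.23043282]), 'ee_rot': array([ 4.82306959e-04,  7.91204831e-01,  6.11550505e-01, -8.14683431e-04]), 'width': 0.08531048022199608, 'contact_force': array([ 0.40814665,  1.59340233, -0.6070099 ])}
scene {'fx': 429.2070615999355, 'fy': 429.2070615999355, 'cx': 251.3161602369907, 'cy': 190.6416540347251, 'camera_from_world': array([[-0.44354835,  0.89618628, -0.01072467,  0.29391553],
       [-0.57148242, -0.2735846 ,  0.77366615,  0.27681673],
       [ 0.69041488,  0.34928731,  0.6335027 , -1.30912883],
       [ 0.        ,  0.        ,  0.        ,  1.        ]])}
top {'fx': 448.38258179377306, 'fy': 448.38258179377306, 'cx': 252.59865007780706, 'cy': 192.14184223196003, 'camera_from_world': array([[-0.02842443, -0.99861877, -0.04418834,  0.00284154],
       [ 0.98599901, -0.03527687,  0.16297699, -0.59536793],
       [-0.16431071, -0.03893713,  0.98563984, -0.84408378],
       [ 0.        ,  0.        ,  0.        ,  1.        ]])}
```

View pics/scene0.png

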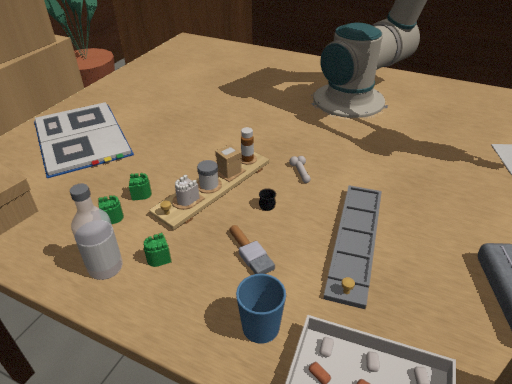

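View pics/top0.png

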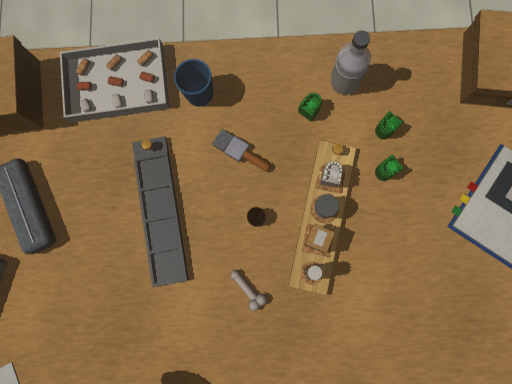

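```bash
cat > h.py <<'E'
import numpy as np,cv2
from rig import manip
def ray(n,px,z):
    c=manip.calibration(n);M=np.array(c['camera_from_world']);R=M[:3,:3];t=M[:3,3]
    px=np.atleast_2d(px).astype(float)
    d=np.c_[(px[:,0]-c['cx'])/c['fx'],-(px[:,1]-c['cy'])/c['fy'],-np.ones(len(px))]@R
    o=-R.T@t
    return o+d*((z-o[2])/d[:,2])[:,None]
def proj(n,P):
    c=manip.calibration(n);M=np.array(c['camera_from_world']);q=np.atleast_2d(P)@M[:3,:3].T+M[:3,3]
    return np.c_[c['cx']+c['fx']*q[:,0]/-q[:,2],c['cy']-c['fy']*q[:,1]/-q[:,2]]
E
python3 - <<'E'
import cv2
a=cv2.imread('pics/top0.png');b=cv2.imread('pics/scene0.png')
cv2.imwrite('pics/t_rack.png',cv2.resize(a[130:305,280:380],None,fx=4.5/1.35,fy=4.5/1.35,interpolation=cv2.INTER_CUBIC))
cv2.imwrite('pics/t_tray.png',cv2.resize(a[130:295,110:210],None,fx=3.5,fy=3.5,interpolation=cv2.INTER_CUBIC))
cv2.imwrite('pics/s_rack.png',cv2.resize(b[120:230,140:280],None,fx=5,fy=5,interpolation=cv2.INTER_CUBIC))
hsv=cv2.cvtColor(a,cv2.COLOR_BGR2HSV)
for p in [(160,200),(150,165),(340,155),(300,285),(250,250),(324,165),(305,260)]: print(p,hsv[p[1],p[0]])
E
```

```text
(160, 200) [30  6 86]
(150, 165) [23 12 85]
(340, 155) [ 18 132 126]
(300, 285) [ 17 130 153]
(250, 250) [ 17 140 151]
(324, 165) [ 15 144 142]
(305, 260) [ 19 131 158]
```

View pics/t_rack.png

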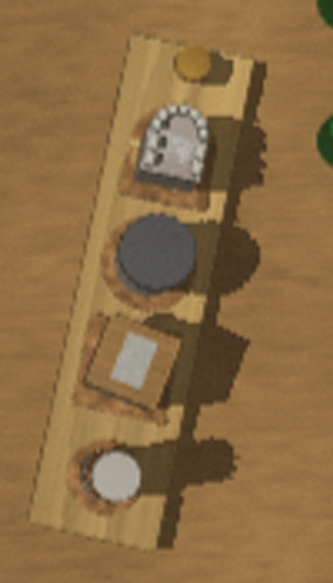

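View pics/t_tray.png

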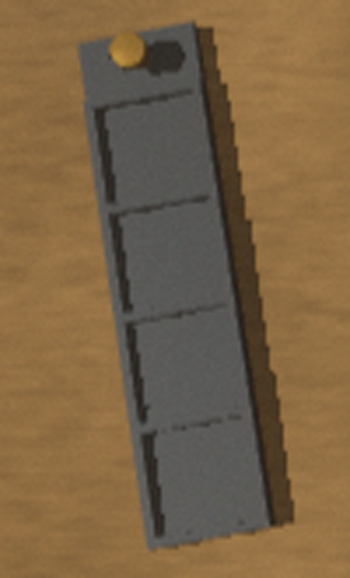

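View pics/s_rack.png

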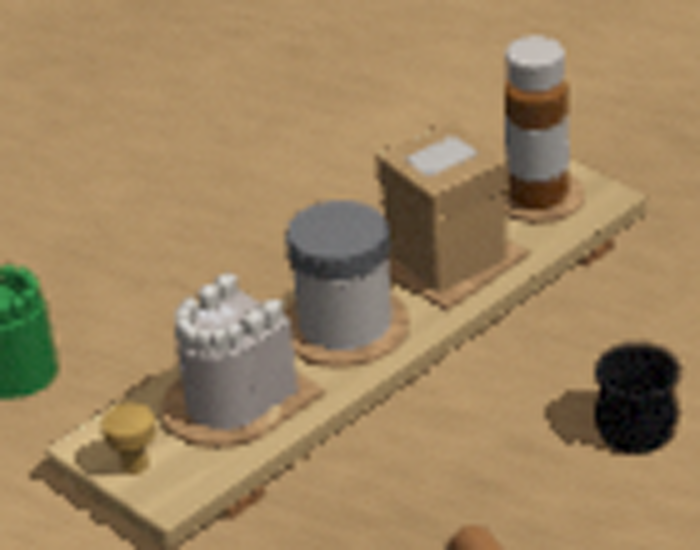

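Run:
```python
from h import *
f=lambda p,s,o:(np.array(p)+.5)/s-.5+np.array(o)
R=lambda p:f(p,10/3,(280,130)); T=lambda p:f(p,3.5,(110,130))
np.set_printoptions(precision=4,suppress=True)
rc=ray('top',R([(132,36),(253,60),(158,548),(30,521)]),.018);print('rack',rc)
print('len',np.linalg.norm(rc-np.roll(rc,-1,0),axis=1))
tc=ray('top',T([(79,44),(195,22),(271,524),(150,549)]),.018);print('tray',tc)
print('len',np.linalg.norm(tc-np.roll(tc,-1,0),axis=1))
for n,c in(('rack',rc),('tray',tc)):
    v=(c[0]+c[1]-c[2]-c[3])[:2];print(n,'yaw',np.arctan2(v[1],v[0]),'edges',np.arctan2(*(c[0]-c[3])[[1,0]]),np.arctan2(*(c[1]-c[2])[[1,0]]))
print('knobs',ray('top',R([(193,63)]),.040),ray('top',T([(127,49)]),.040))
print('jar',ray('top',R([(157,253)]),.073))
b=ray('top',R([(115,317),(186,347),(155,412),(84,378)]),.077);print('box',b,b.mean(0),np.linalg.norm(b-np.roll(b,-1,0),axis=1))
print('vial',ray('top',R([(116,476)]),.101))
c=ray('top',R([(137,176),(200,188)]),.061);print('cast back',c,c.mean(0),np.linalg.norm(c[0]-c[1]))
print('cast front teeth',ray('top',R([(178,103)]),.071))
s=lambda p:f(p,5,(140,120))
print('scene jar',ray('scene',s([(338,231)]),.073),'vial',ray('scene',s([(536,51)]),.101))
b=ray('scene',s([(378,157),(450,122),(511,163),(434,196)]),.077);print('box',b.mean(0))
```

```text
rack [[ 0.7047 -0.1573  0.018 ]
 [ 0.6862 -0.2313  0.018 ]
 [ 0.3914 -0.1562  0.018 ]
 [ 0.409  -0.0813  0.018 ]]
len [0.0763 0.3042 0.0769 0.3053]
tray [[0.717  0.238  0.018 ]
 [0.7279 0.1669 0.018 ]
 [0.4274 0.1218 0.018 ]
 [0.4152 0.1919 0.018 ]]
len [0.0719 0.3039 0.0712 0.3053]
rack yaw -0.2507069047538662 edges -0.25178827513805807 -0.24962187109670728
tray yaw 0.1502783683178008 edges 0.1515302445515872 0.14902051500684724
knobs [[ 0.68   -0.1907  0.04  ]] [[0.7063 0.2022 0.04  ]]
jar [[ 0.5601 -0.1584  0.073 ]]
box [[ 0.5237 -0.1322  0.077 ]
 [ 0.5055 -0.1712  0.077 ]
 [ 0.4696 -0.1518  0.077 ]
 [ 0.4898 -0.113   0.077 ]] [ 0.4972 -0.1421  0.077 ] [0.0431 0.0408 0.0437 0.0389]
vial [[ 0.4353 -0.1261  0.101 ]]
cast back [[ 0.6076 -0.1508  0.061 ]
 [ 0.5991 -0.187   0.061 ]] [ 0.6033 -0.1689  0.061 ] 0.03724912747833148
cast front teeth [[ 0.6482 -0.1757  0.071 ]]
scene jar [[ 0.5633 -0.1547  0.073 ]] vial [[ 0.435  -0.1231  0.101 ]]
box [ 0.5003 -0.1372  0.077 ]
```

```bash
cat >> h.py <<'E'
def go(x,y,z,th):
    s=manip.get_state();p=s['position'];w,a,b,c=s['ee_rot']
    h=np.arctan2(2*(a*b+w*c),1-2*(b*b+c*c))
    tilt=np.degrees(np.arccos(-(1-2*(a*a+b*b))))
    d=np.array([x,y,z])-p;C,S=np.cos(h),np.sin(h)
    dt=(th-h+np.pi/2)%np.pi-np.pi/2
    print('t%.2f'%s['clock'],'p',p.round(4),'h%.3f tilt%.2f'%(h,tilt),'w%.4f'%s['width'],'F',np.round(s['contact_force'],1))
    print('tool shift mm x%.1f y%.1f z%.1f turn %.3f'%(*(1e3*np.array([C*d[0]+S*d[1],S*d[0]-C*d[1],-d[2]])),-dt))
E
python3 -c "
from h import *
go(.624,-.175,.15,1.341)"
```

```text
t0.10 p [0.1448 0.556  0.2305] h1.316 tilt0.10 w0.0851 F [-0.   0.2 -0.2]
tool shift mm x-586.6 y648.0 z80.5 turn -0.025
```

send_rows --pt "1 -0.0365 0.0405 0 0" --pt "1 -0.0365 0.0405 0 0" --pt "1 -0.0365 0.0405 0 0" --pt "1 -0.0365 0.0405 0 0" --pt "1 -0.0365 0.0405 0 0" --pt "1 -0.0365 0.0405 0 0" --pt "1 -0.0365 0.0405 0 0" --pt "1 -0.0365 0.0405 0 0" --squeeze 30

```text
clock: 1.1
position: [0.3854, 0.1906, 0.2312]
ee_rot: [-0.0, 0.791, 0.612, 0.0]
contact_force: [0.2, 0.7, -0.2]
width: 0.0853
```

send_rows --pt "1 -0.0365 0.0405 0 0" --pt "1 -0.0365 0.0405 0 0" --pt "1 -0.0365 0.0405 0 0" --pt "1 -0.0365 0.0405 0 0" --pt "1 -0.0365 0.0405 0 0" --pt "1 -0.0365 0.0405 0 0" --pt "1 -0.0365 0.0405 0 0" --pt "1 -0.0365 0.0405 0 -0.02"

```text
clock: 2.1
position: [0.6254, -0.1735, 0.2307]
ee_rot: [-0.001, 0.785, 0.62, -0.0]
contact_force: [-0.3, -0.0, 0.7]
width: 0.0856
```

```bash
python3 -c "
from h import *
go(.624,-.175,.032,1.341)"
```

```text
t2.10 p [ 0.6254 -0.1735  0.2307] h1.336 tilt0.06 w0.0856 F [-0.3 -0.   0.7]
tool shift mm x-1.8 y-1.0 z198.7 turn -0.005
```

send_rows --pt "1 -0.002 -0.001 0.04 0" --pt "1 0 0 0.04 0" --pt "1 0 0 0.03 0" --pt "1 0 0 0.03 0" --pt "1 0 0 0.03 0" --pt "1 0 0 0.02 0" --pt "1 0 0 0.008 0" --pt "1 0 0 0 0"

```text
clock: 3.1
position: [0.6232, -0.1736, 0.0328]
ee_rot: [-0.0, 0.785, 0.619, -0.0]
contact_force: [-0.3, 0.0, -0.6]
width: 0.0856
```

```bash
python3 -c "
from h import *
go(.624,-.175,.032,1.341)
im=manip.get_image('scene');cv2.imwrite('pics/s1.png',cv2.resize(im[60:260,120:300,::-1],None,fx=3,fy=3,interpolation=cv2.INTER_CUBIC))
im=manip.get_image('top');cv2.imwrite('pics/t1.png',cv2.resize(im[100:300,250:400,::-1],None,fx=3,fy=3,interpolation=cv2.INTER_CUBIC))"
```

```text
t3.10 p [ 0.6232 -0.1736  0.0328] h1.336 tilt0.06 w0.0856 F [-0.3  0.  -0.6]
tool shift mm x-1.1 y1.1 z0.8 turn -0.005
```

View pics/s1.png

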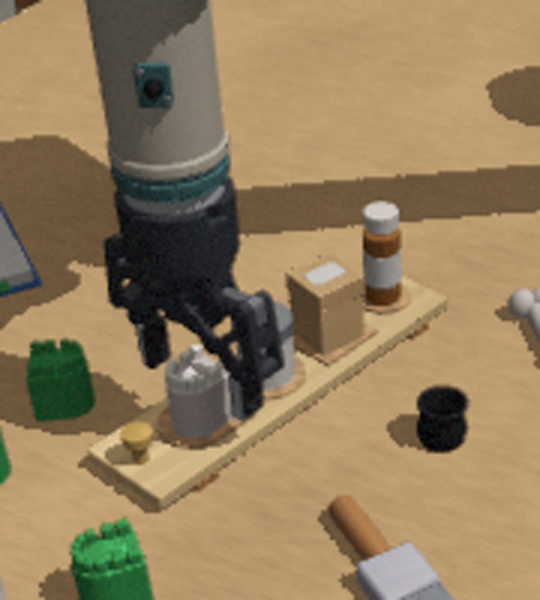

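The open fingers straddle the cast (about 195,400 in the crop), clear of the jar. Closing.

send_rows --pt "0.3 0 0 0.001 0" --pt "0.3 0 0 0 0" --pt "0.3 0 0 0 0" --pt "0.3 0 0 0 0" --pt "0.3 0 0 0 0" --pt "0.3 0 0 0 0" --pt "0.3 0 0 0 0" --pt "0.3 0 0 0 0" --squeeze 35

```text
clock: 4.2
position: [0.6238, -0.1738, 0.0328]
ee_rot: [0.0, 0.785, 0.619, 0.0]
contact_force: [0.7, -0.0, 5.7]
width: 0.0359
```

```bash
python3 -c "
from h import *
go(.624,-.175,.032,1.341)
im=manip.get_image('scene');cv2.imwrite('pics/s2.png',cv2.resize(im[60:260,120:300,::-1],None,fx=3,fy=3,interpolation=cv2.INTER_CUBIC))"
```

```text
t4.20 p [ 0.6238 -0.1738  0.0328] h1.336 tilt0.06 w0.0359 F [ 0.7 -0.   5.7]
tool shift mm x-1.1 y0.5 z0.8 turn -0.005
```

View pics/s2.png

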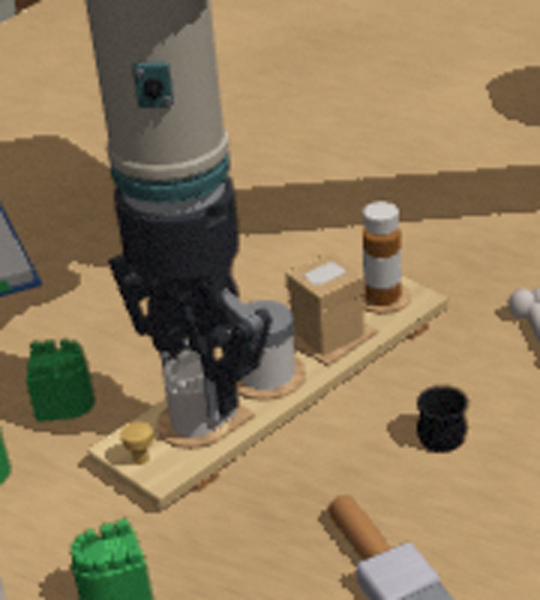

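send_rows --pt "0.3 0 0 -0.005 0" --pt "0.3 0 0 -0.015 0" --pt "0.3 0 0 -0.03 0" --pt "0.3 0 0 -0.04 0" --pt "0.3 0 0 -0.04 0" --pt "0.3 0 0 -0.02 0" --pt "0.3 0 0 0 0"

```text
clock: 5.12
position: [0.6244, -0.1741, 0.1848]
ee_rot: [0.002, 0.785, 0.619, 0.001]
contact_force: [0.6, 0.5, -0.9]
width: 0.0356
```

```bash
python3 -c "
from h import *
go(.4563,.1632,.18,1.721)
im=manip.get_image('scene');cv2.imwrite('pics/s3.png',cv2.resize(im[40:240,120:300,::-1],None,fx=3,fy=3,interpolation=cv2.INTER_CUBIC))"
```

```text
t5.12 p [ 0.6244 -0.1741  0.1848] h1.336 tilt0.27 w0.0356 F [ 0.6  0.5 -0.9]
tool shift mm x289.0 y-242.0 z4.8 turn -0.385
```

View pics/s3.png

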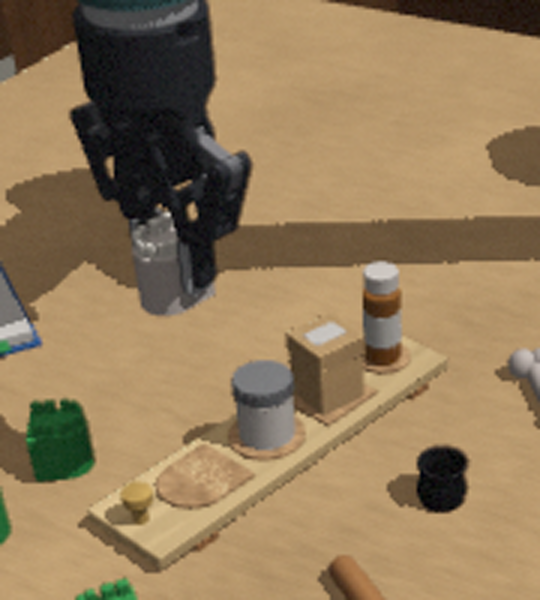

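The cast is held upright and clear of the rack.

send_rows --pt "0.3 0.015 -0.012 0 0" --pt "0.3 0.037 -0.031 0 0" --pt "0.3 0.045 -0.038 0 0" --pt "0.3 0.045 -0.038 0 0" --pt "0.3 0.045 -0.038 0 0" --pt "0.3 0.045 -0.038 0 0" --pt "0.3 0.037 -0.031 0 0" --pt "0.3 0.02 -0.016 0 0"

```text
clock: 6.18
position: [0.4513, 0.166, 0.181]
ee_rot: [-0.001, 0.784, 0.62, -0.001]
contact_force: [0.5, -1.0, -1.1]
width: 0.0359
```

send_rows --pt "0.3 0 0 0 -0.1" --pt "0.3 0 0 0 -0.1" --pt "0.3 0 0 0 -0.1" --pt "0.3 0 0 0 -0.085" --pt "0.3 0 0 0.03 0" --pt "0.3 0 0 0.04 0" --pt "0.3 0 0 0.02 0" --pt "0.3 0 0 0 0"

```text
clock: 7.18
position: [0.4518, 0.1636, 0.09]
ee_rot: [-0.002, 0.652, 0.758, -0.003]
contact_force: [0.6, -0.9, -1.2]
width: 0.0357
```

```bash
python3 -c "
from h import *
go(.4563,.1632,.0245,1.721)
im=manip.get_image('scene');cv2.imwrite('pics/s4.png',cv2.resize(im[120:320,270:450,::-1],None,fx=3,fy=3,interpolation=cv2.INTER_CUBIC))"
```

```text
t7.17 p [0.4518 0.1636 0.09  ] h1.721 tilt0.40 w0.0357 F [ 0.6 -0.9 -1.2]
tool shift mm x-1.1 y4.4 z65.5 turn 0.000
```

View pics/s4.png

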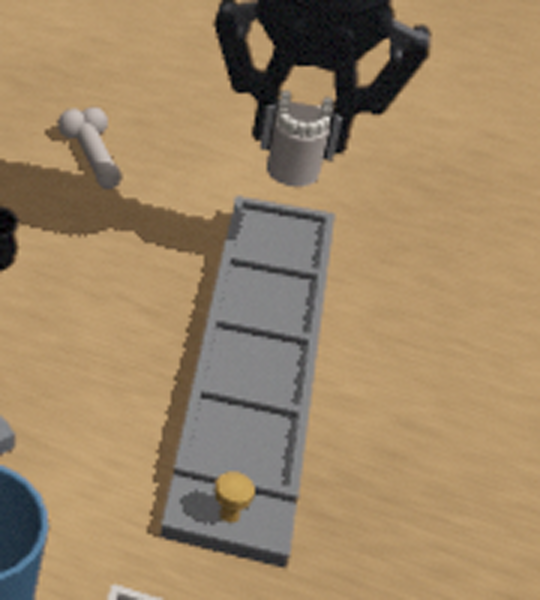

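send_rows --pt "0.3 -0.001 0.004 0.01 0" --pt "0.3 0 0 0.02 0" --pt "0.3 0 0 0.02 0" --pt "0.3 0 0 0.008 0" --pt "0.3 0 0 0.004 0" --pt "0.3 0 0 0.002 0" --pt "0.3 0 0 0 0"

```text
clock: 8.1
position: [0.4598, 0.1634, 0.0287]
ee_rot: [0.0, 0.652, 0.758, 0.0]
contact_force: [-0.3, 0.3, -1.0]
width: 0.0354
```

```bash
python3 -c "
from h import *
go(.4563,.1632,.0238,1.721)
im=manip.get_image('scene');cv2.imwrite('pics/s5.png',cv2.resize(im[120:320,270:450,::-1],None,fx=3,fy=3,interpolation=cv2.INTER_CUBIC))"
```

```text
t8.10 p [0.4598 0.1634 0.0287] h1.721 tilt0.06 w0.0354 F [-0.3  0.3 -1. ]
tool shift mm x0.4 y-3.4 z4.9 turn 0.000
```

View pics/s5.png

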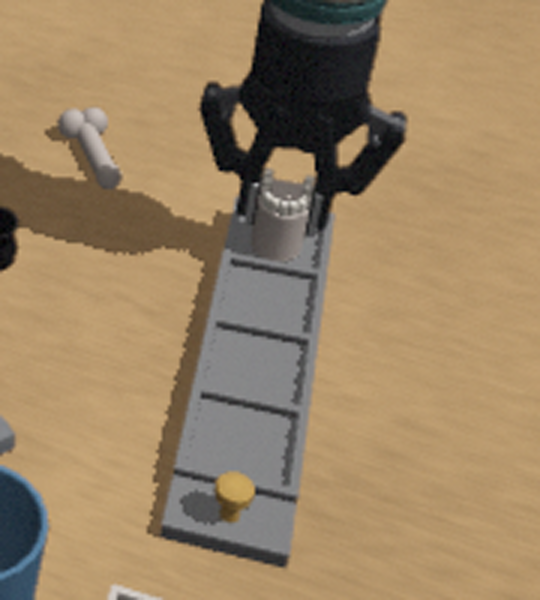

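send_rows --pt "0.3 0 -0.004 0 0" --pt "0.3 0 0 0.002 0" --pt "0.3 0 0 0.001 0" --pt "0.3 0 0 0.001 0" --pt "0.3 0 0 0.001 0" --pt "0.3 0 0 0 0" --pt "0.3 0 0 0 0"

```text
clock: 9.02
position: [0.4555, 0.1627, 0.0238]
ee_rot: [0.0, 0.652, 0.758, 0.0]
contact_force: [-1.5, -1.2, 6.0]
width: 0.0353
```

send_rows --pt "0.5 0 0 0 0" --pt "0.5 0 0 0 0" --pt "1 0 0 0 0" --pt "1 0 0 0 0" --pt "1 0 0 -0.005 0" --pt "1 0 0 -0.04 0" --pt "1 0 0 -0.05 0" --pt "1 0 0 -0.05 0"

```text
clock: 10.02
position: [0.4552, 0.1626, 0.17]
ee_rot: [0.0, 0.652, 0.758, 0.0]
contact_force: [0.6, -0.1, -0.4]
width: 0.0854
```

```bash
python3 -c "
from h import *
go(.5617,-.1575,.16,1.316)
im=manip.get_image('scene');cv2.imwrite('pics/s6.png',cv2.resize(im[120:320,270:450,::-1],None,fx=3,fy=3,interpolation=cv2.INTER_CUBIC))"
```

```text
t10.03 p [0.4552 0.1626 0.17  ] h1.721 tilt0.01 w0.0854 F [ 0.6 -0.1 -0.4]
tool shift mm x-332.4 y57.4 z10.0 turn 0.405
```

View pics/s6.png

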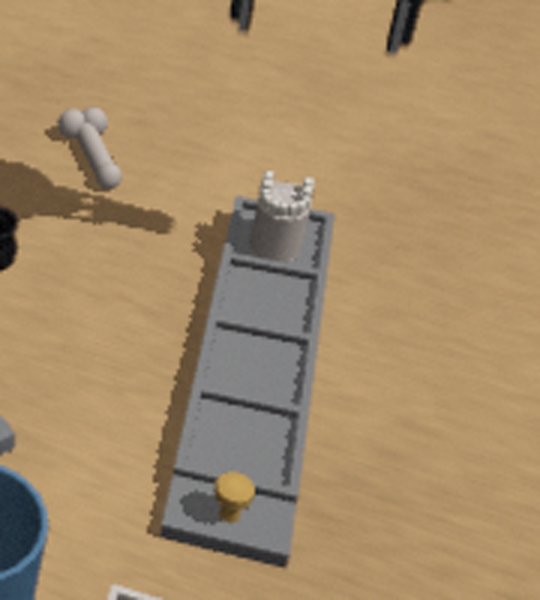

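The cast stands in the bay farthest from the tray knob (around 280,225 in the crop). Next is the jar.

send_rows --pt "1 -0.025 0.004 0 0" --pt "1 -0.045 0.008 0 0" --pt "1 -0.05 0.009 0 0" --pt "1 -0.05 0.009 0 0" --pt "1 -0.05 0.009 0 0" --pt "1 -0.05 0.009 0 0" --pt "1 -0.042 0.006 0 0" --pt "1 -0.02 0.003 0 0"

```text
clock: 11.08
position: [0.5619, -0.1592, 0.1681]
ee_rot: [0.0, 0.653, 0.757, 0.0]
contact_force: [-0.5, 0.6, -0.6]
width: 0.0854
```

send_rows --pt "1 0 0 0 0.1" --pt "1 0 0 0 0.1" --pt "1 0 0 0 0.1" --pt "1 0 0 0 0.1" --pt "1 0 0 0.02 0" --pt "1 0 0 0 0"

```text
clock: 11.82
position: [0.56, -0.1556, 0.1471]
ee_rot: [-0.002, 0.789, 0.614, -0.001]
contact_force: [-0.2, -0.9, 0.4]
width: 0.0852
```

```bash
python3 -c "
from h import *
go(.562,-.158,.033,1.316)
im=manip.get_image('scene');cv2.imwrite('pics/s7.png',cv2.resize(im[60:260,120:300,::-1],None,fx=3,fy=3,interpolation=cv2.INTER_CUBIC))"
```

```text
t11.82 p [ 0.56   -0.1556  0.1471] h1.322 tilt0.23 w0.0852 F [-0.2 -0.9  0.4]
tool shift mm x-1.8 y2.5 z114.1 turn 0.006
```

View pics/s7.png

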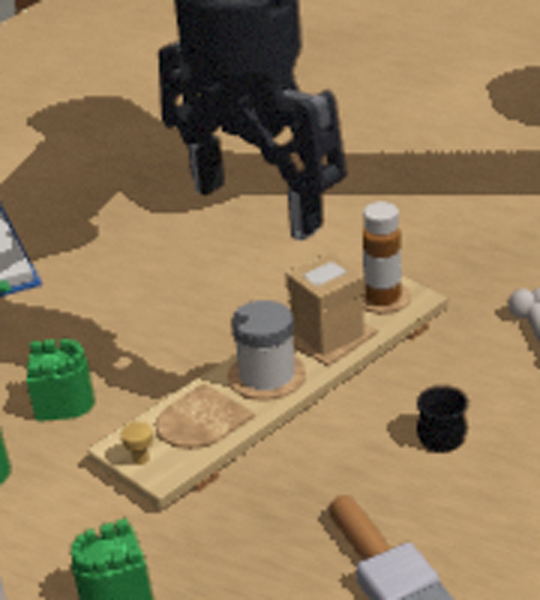

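send_rows --pt "1 -0.002 0.0025 0.02 0" --pt "1 0 0 0.03 0" --pt "1 0 0 0.03 0" --pt "1 0 0 0.02 0" --pt "1 0 0 0.01 0" --pt "1 0 0 0.004 0" --pt "1 0 0 0 0"

```text
clock: 12.75
position: [0.5639, -0.1597, 0.0349]
ee_rot: [0.0, 0.79, 0.614, 0.0]
contact_force: [-0.1, -0.2, 0.7]
width: 0.0855
```

send_rows --pt "0.4 0 0 0 0" --pt "0.4 0 0 0 0" --pt "0.4 0 0 0 0" --pt "0.4 0 0 0 0" --pt "0.4 0 0 0 0" --pt "0.4 0 0 0 0" --pt "0.4 0 0 0 0"

```text
clock: 13.62
position: [0.5637, -0.1597, 0.0349]
ee_rot: [0.0, 0.79, 0.614, 0.0]
contact_force: [-1.3, 1.0, 5.9]
width: 0.043
```

```bash
python3 -c "
from h import *
go(.562,-.158,.033,1.316)
im=manip.get_image('scene');cv2.imwrite('pics/s8.png',cv2.resize(im[60:260,120:300,::-1],None,fx=3,fy=3,interpolation=cv2.INTER_CUBIC))"
```

```text
t13.62 p [ 0.5637 -0.1597  0.0349] h1.321 tilt0.06 w0.0430 F [-1.3  1.   5.9]
tool shift mm x1.3 y-2.1 z1.9 turn 0.005
```

View pics/s8.png

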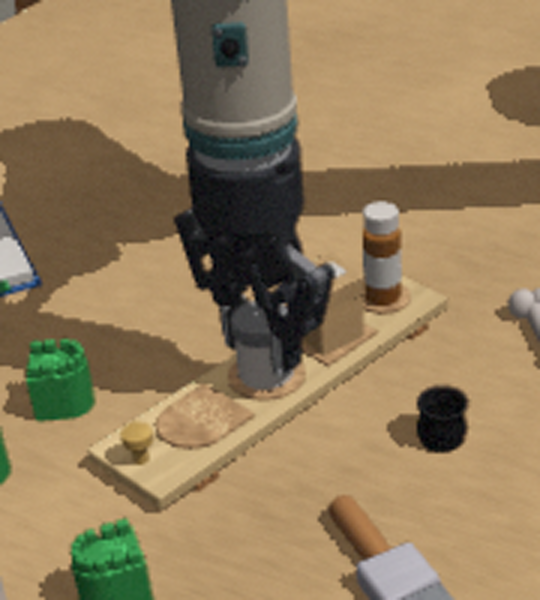

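send_rows --pt "0.35 0 0 -0.005 0" --pt "0.35 0 0 -0.015 0" --pt "0.35 0 0 -0.03 0" --pt "0.35 0 0 -0.04 0" --pt "0.35 0 0 -0.04 0" --pt "0.35 0 0 -0.015 0" --pt "0.35 0 0 0 0" --squeeze 40

```text
clock: 14.55
position: [0.5637, -0.1598, 0.1801]
ee_rot: [0.001, 0.79, 0.614, 0.0]
contact_force: [0.8, 0.2, -0.9]
width: 0.0422
```

```bash
python3 -c "
from h import *
go(.5216,.1731,.18,1.721)
im=manip.get_image('scene');cv2.imwrite('pics/s9.png',cv2.resize(im[40:240,120:300,::-1],None,fx=3,fy=3,interpolation=cv2.INTER_CUBIC))"
```

```text
t14.55 p [ 0.5637 -0.1598  0.1801] h1.321 tilt0.11 w0.0422 F [ 0.8  0.2 -0.9]
tool shift mm x312.1 y-123.1 z0.1 turn -0.400
```

View pics/s9.png

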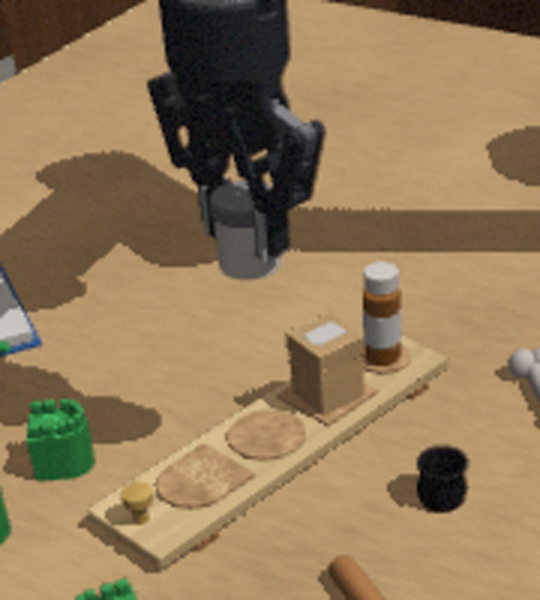

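send_rows --pt "0.35 0.018 -0.007 0 0" --pt "0.35 0.04 -0.016 0 0" --pt "0.35 0.05 -0.02 0 0" --pt "0.35 0.05 -0.02 0 0" --pt "0.35 0.05 -0.02 0 0" --pt "0.35 0.05 -0.02 0 0" --pt "0.35 0.036 -0.014 0 0" --pt "0.35 0.018 -0.006 0 0"

```text
clock: 15.6
position: [0.5192, 0.1755, 0.1779]
ee_rot: [-0.001, 0.789, 0.615, -0.001]
contact_force: [0.2, -0.6, -0.0]
width: 0.0423
```

send_rows --pt "0.35 0 0 0 -0.1" --pt "0.35 0 0 0 -0.1" --pt "0.35 0 0 0 -0.1" --pt "0.35 0 0 0 -0.1" --pt "0.35 0 0 0.03 0" --pt "0.35 0 0 0.03 0" --pt "0.35 0 0 0 0" --pt "0.35 0 0 0 0"

```text
clock: 16.6
position: [0.5218, 0.173, 0.1198]
ee_rot: [0.0, 0.652, 0.758, 0.0]
contact_force: [0.6, 0.5, -2.4]
width: 0.0426
```

```bash
python3 -c "
from h import *
go(.5216,.1731,.0259,1.721)"
```

```text
t16.60 p [0.5218 0.173  0.1198] h1.721 tilt0.04 w0.0426 F [ 0.6  0.5 -2.4]
tool shift mm x0.1 y-0.2 z93.9 turn -0.000
```

send_rows --pt "0.35 0 0 0.02 0" --pt "0.35 0 0 0.03 0" --pt "0.35 0 0 0.02 0" --pt "0.35 0 0 0.01 0" --pt "0.35 0 0 0.006 0" --pt "0.35 0 0 0.003 0" --pt "0.35 0 0 0.001 0" --pt "0.35 0 0 0 0"

```text
clock: 17.6
position: [0.5216, 0.1732, 0.0297]
ee_rot: [0.0, 0.652, 0.758, 0.0]
contact_force: [-0.2, -0.4, -1.1]
width: 0.0424
```

send_rows --pt "0.35 0 0 0.001 0" --pt "0.35 0 0 0.001 0" --pt "0.35 0 0 0.001 0" --pt "0.35 0 0 0 0"

```text
clock: 18.1
position: [0.5212, 0.1731, 0.0262]
ee_rot: [-0.0, 0.652, 0.758, -0.0]
contact_force: [-0.2, 0.2, -0.6]
width: 0.0428
```

```bash
python3 -c "
from h import *
go(.5216,.1731,.0259,1.721)
im=manip.get_image('scene');cv2.imwrite('pics/s10.png',cv2.resize(im[120:320,270:450,::-1],None,fx=3,fy=3,interpolation=cv2.INTER_CUBIC))"
```

```text
t18.10 p [0.5212 0.1731 0.0262] h1.721 tilt0.01 w0.0428 F [-0.2  0.2 -0.6]
tool shift mm x-0.0 y0.4 z0.3 turn -0.000
```

View pics/s10.png

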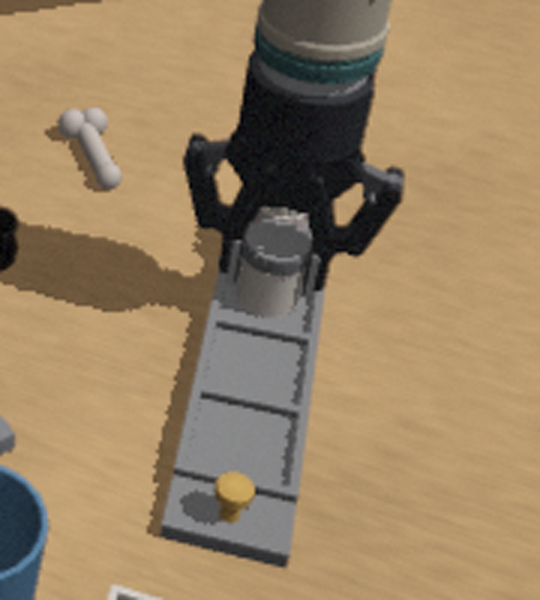

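Jar over its bay (272,290), a fraction above the floor; creeping down, then release.

send_rows --pt "0.35 0 0 0.0005 0" --pt "0.35 0 0 0.0005 0" --pt "0.35 0 0 0.0005 0" --pt "0.35 0 0 0 0"

```text
clock: 18.65
position: [0.5216, 0.1732, 0.026]
ee_rot: [0.0, 0.652, 0.758, 0.0]
contact_force: [-1.9, 0.2, 7.2]
width: 0.0426
```

send_rows --pt "0.6 0 0 0 0" --pt "0.6 0 0 0 0" --pt "1 0 0 0 0" --pt "1 0 0 0 0" --pt "1 0 0 -0.005 0" --pt "1 0 0 -0.03 0" --pt "1 0 0 -0.05 0" --pt "1 0 0 -0.05 0"

```text
clock: 19.65
position: [0.5211, 0.1731, 0.1613]
ee_rot: [-0.0, 0.652, 0.758, -0.0]
contact_force: [1.2, -0.0, 0.8]
width: 0.0849
```

```bash
python3 -c "
from h import *
go(.4985,-.140,.16,1.09)
im=manip.get_image('scene');cv2.imwrite('pics/s11.png',cv2.resize(im[120:320,270:450,::-1],None,fx=3,fy=3,interpolation=cv2.INTER_CUBIC))"
```

```text
t19.65 p [0.5211 0.1731 0.1613] h1.721 tilt0.02 w0.0849 F [ 1.2 -0.   0.8]
tool shift mm x-306.2 y-69.2 z1.3 turn 0.631
```

View pics/s11.png

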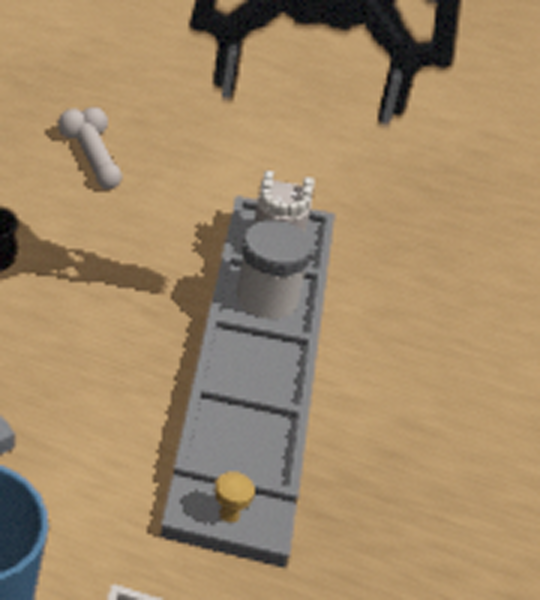

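Jar is standing in its bay. Taking the vial next, for more clearance when the box is picked.

```bash
python3 -c "
from h import *
go(.435,-.1255,.16,1.316)"
```

```text
t19.70 p [0.5253 0.174  0.1685] h1.721 tilt0.74 w0.0855 F [ 1.8 -0.4  3.1]
tool shift mm x-282.6 y-134.1 z8.5 turn 0.405
```

send_rows --pt "1 -0.02 -0.009 0 0" --pt "1 -0.04 -0.018 0 0" --pt "1 -0.045 -0.021 0 0" --pt "1 -0.045 -0.021 0 0" --pt "1 -0.045 -0.021 0 0" --pt "1 -0.04 -0.018 0 0" --pt "1 -0.03 -0.014 0 0" --pt "1 -0.017 -0.008 0 0"

```text
clock: 20.7
position: [0.4324, -0.1268, 0.1584]
ee_rot: [-0.002, 0.653, 0.757, -0.001]
contact_force: [0.4, -0.2, 0.5]
width: 0.0854
```

send_rows --pt "1 0 0 0 0.1" --pt "1 0 0 0 0.1" --pt "1 0 0 0 0.1" --pt "1 0 0 0 0.105" --pt "1 0 0 0 0" --pt "1 0 0 0 0"

```text
clock: 21.45
position: [0.4341, -0.1252, 0.1591]
ee_rot: [-0.001, 0.791, 0.612, -0.0]
contact_force: [0.1, 0.8, -0.2]
width: 0.0855
```

```bash
python3 -c "
from h import *
go(.435,-.1255,.037,1.316)
im=manip.get_image('scene');cv2.imwrite('pics/s12.png',cv2.resize(im[60:260,120:300,::-1],None,fx=3,fy=3,interpolation=cv2.INTER_CUBIC))"
```

```text
t21.45 p [ 0.4341 -0.1252  0.1591] h1.317 tilt0.10 w0.0855 F [ 0.1  0.8 -0.2]
tool shift mm x-0.0 y1.0 z122.1 turn 0.001
```

View pics/s12.png

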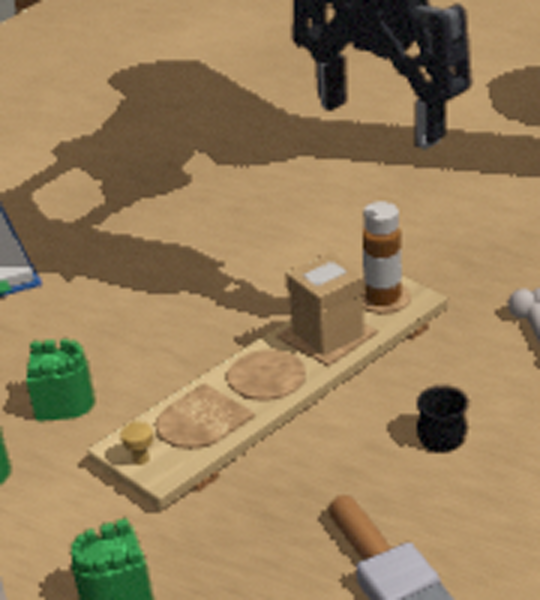

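send_rows --pt "1 0 0.001 0.02 0" --pt "1 0 0 0.03 0" --pt "1 0 0 0.03 0" --pt "1 0 0 0.02 0" --pt "1 0 0 0.014 0" --pt "1 0 0 0.007 0" --pt "0.8 0 0 0 0" --pt "0.6 0 0 0 0" --squeeze 30

```text
clock: 22.5
position: [0.4364, -0.1256, 0.0393]
ee_rot: [0.0, 0.791, 0.612, 0.0]
contact_force: [0.2, -0.1, 0.4]
width: 0.0522
```

send_rows --pt "0.5 0 0 0 0" --pt "0.45 0 0 0 0" --pt "0.4 0 0 0 0" --pt "0.35 0 0 0 0" --pt "0.3 0 0 0 0" --pt "0.25 0 0 0 0" --pt "0.25 0 0 0 0" --pt "0.25 0 0 0 0"

```text
clock: 23.5
position: [0.436, -0.1254, 0.039]
ee_rot: [0.0, 0.791, 0.612, 0.0]
contact_force: [-1.2, 0.4, 4.7]
width: 0.0296
```

```bash
python3 -c "
from h import *
go(.435,-.1255,.037,1.316)
im=manip.get_image('scene');cv2.imwrite('pics/s13.png',cv2.resize(im[60:260,120:300,::-1],None,fx=3,fy=3,interpolation=cv2.INTER_CUBIC))"
```

```text
t23.50 p [ 0.436  -0.1254  0.039 ] h1.316 tilt0.02 w0.0296 F [-1.2  0.4  4.7]
tool shift mm x-0.4 y-1.0 z2.0 turn -0.000
```

View pics/s13.png

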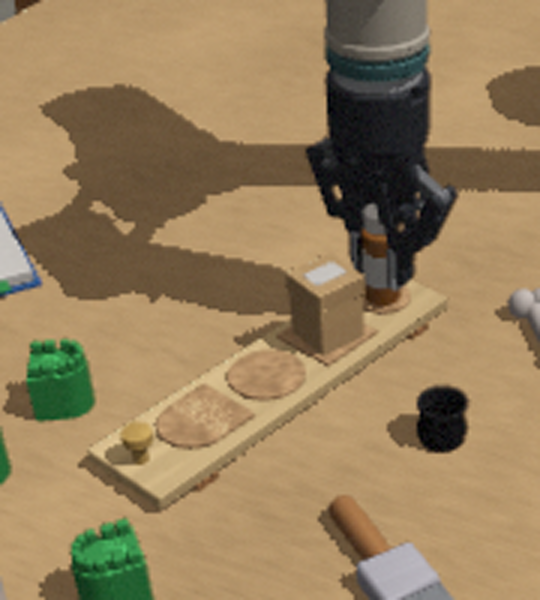

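Vial gripped at 29.6 mm opening. Lifting.

send_rows --pt "0.2 0 0 -0.005 0" --pt "0.2 0 0 -0.015 0" --pt "0.2 0 0 -0.03 0" --pt "0.2 0 0 -0.04 0" --pt "0.2 0 0 -0.04 0" --pt "0.2 0 0 -0.015 0" --pt "0.2 0 0 0 0" --squeeze 40

```text
clock: 24.42
position: [0.4366, -0.1258, 0.1847]
ee_rot: [0.001, 0.791, 0.612, 0.001]
contact_force: [-0.6, 0.2, -0.0]
width: 0.029
```

```bash
python3 -c "
from h import *
go(.6521,.1928,.184,1.721)
im=manip.get_image('scene');cv2.imwrite('pics/s14.png',cv2.resize(im[40:240,120:300,::-1],None,fx=3,fy=3,interpolation=cv2.INTER_CUBIC))"
```

```text
t24.43 p [ 0.4366 -0.1258  0.1847] h1.316 tilt0.16 w0.0290 F [-0.6  0.2 -0. ]
tool shift mm x362.6 y128.3 z0.7 turn -0.405
```

View pics/s14.png

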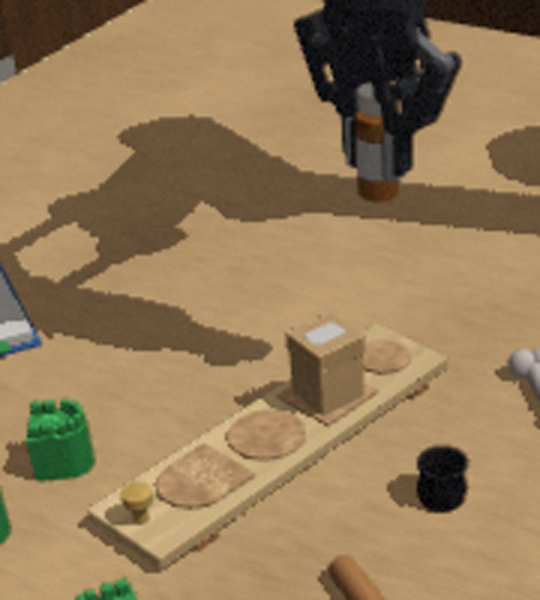

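send_rows --pt "0.2 0.017 0.006 0 0" --pt "0.2 0.038 0.0135 0 0" --pt "0.2 0.046 0.016 0 0" --pt "0.2 0.046 0.016 0 0" --pt "0.2 0.046 0.016 0 0" --pt "0.2 0.046 0.016 0 0" --pt "0.2 0.046 0.0165 0 0" --pt "0.2 0.04 0.0145 0 0"

```text
clock: 25.48
position: [0.6286, 0.1617, 0.1814]
ee_rot: [-0.001, 0.791, 0.612, -0.002]
contact_force: [0.5, -0.2, 0.2]
width: 0.029
```

send_rows --pt "0.2 0.027 0.0095 0 0" --pt "0.2 0.01 0.004 0 0" --pt "0.2 0 0 0 -0.1" --pt "0.2 0 0 0 -0.1" --pt "0.2 0 0 0 -0.1" --pt "0.2 0 0 0 -0.105" --pt "0.2 0 0 0.03 0" --pt "0.2 0 0 0 0"

```text
clock: 26.48
position: [0.6483, 0.1912, 0.1506]
ee_rot: [-0.002, 0.652, 0.758, -0.003]
contact_force: [-0.4, -0.0, -1.0]
width: 0.0288
```

```bash
python3 -c "
from h import *
go(.6521,.1928,.030,1.721)
im=manip.get_image('scene');cv2.imwrite('pics/s15.png',cv2.resize(im[120:340,250:430,::-1],None,fx=2.7,fy=2.7,interpolation=cv2.INTER_CUBIC))"
```

```text
t26.48 p [0.6483 0.1912 0.1506] h1.720 tilt0.45 w0.0288 F [-0.4 -0.  -1. ]
tool shift mm x1.1 y4.0 z120.6 turn -0.001
```

View pics/s15.png

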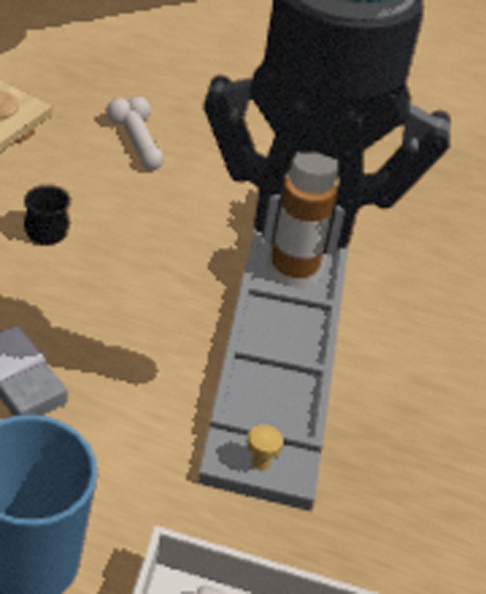

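send_rows --pt "0.2 0.001 0.001 0.02 0" --pt "0.2 0 0 0.035 0" --pt "0.2 0 0 0.035 0" --pt "0.2 0 0 0.015 0" --pt "0.2 0 0 0.006 0" --pt "0.2 0 0 0.003 0" --pt "0.2 0 0 0.001 0" --pt "0.2 0 0 0 0"

```text
clock: 27.52
position: [0.6524, 0.1939, 0.0397]
ee_rot: [0.0, 0.652, 0.758, 0.001]
contact_force: [-1.0, 0.1, -0.7]
width: 0.0291
```

```bash
python3 -c "
from h import *
go(.6521,.1928,.030,1.721)"
```

```text
t27.52 p [0.6524 0.1939 0.0397] h1.721 tilt0.09 w0.0291 F [-1.   0.1 -0.7]
tool shift mm x-1.0 y-0.5 z9.7 turn -0.000
```

send_rows --pt "0.2 0 0 0.005 0" --pt "0.2 0 0 0.002 0" --pt "0.2 0 0 0.001 0" --pt "0.2 0 0 0.001 0" --pt "0.2 0 0 0.0005 0" --pt "0.2 0 0 0 0"

```text
clock: 28.28
position: [0.6519, 0.1938, 0.0301]
ee_rot: [0.0, 0.652, 0.758, 0.0]
contact_force: [-1.9, -1.2, 4.5]
width: 0.0293
```

send_rows --pt "0.45 0 0 0 0" --pt "0.45 0 0 0 0" --pt "0.9 0 0 0 0" --pt "1 0 0 0 0" --pt "1 0 0 0 0" --pt "1 0 0 -0.03 0" --pt "1 0 0 -0.05 0" --pt "1 0 0 -0.05 0"

```text
clock: 29.28
position: [0.6517, 0.1937, 0.1603]
ee_rot: [-0.0, 0.652, 0.758, -0.0]
contact_force: [0.8, 0.2, -0.3]
width: 0.0853
```

send_rows --pt "1 0 0 -0.01 0" --pt "1 0 0 0 0" --pt "1 0 0 0 0"

```text
clock: 29.65
position: [0.6506, 0.1935, 0.1671]
ee_rot: [-0.001, 0.652, 0.758, -0.002]
contact_force: [0.4, 1.2, -0.4]
width: 0.0855
```

```bash
python3 -c "
from h import *
go(.4985,-.140,.17,1.09)
im=manip.get_image('scene');cv2.imwrite('pics/s16.png',cv2.resize(im[120:340,250:430,::-1],None,fx=2.7,fy=2.7,interpolation=cv2.INTER_CUBIC))
im=manip.get_image('top');cv2.imwrite('pics/t16.png',cv2.resize(im[200:280,280:360,::-1],None,fx=7,fy=7,interpolation=cv2.INTER_CUBIC))"
```

```text
t29.65 p [0.6506 0.1935 0.1671] h1.721 tilt0.23 w0.0855 F [ 0.4  1.2 -0.4]
tool shift mm x-307.0 y-200.3 z-2.9 turn 0.631
```

View pics/s16.png

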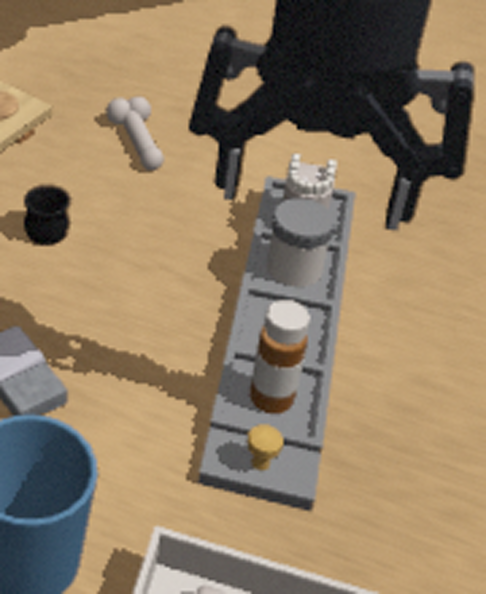

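View pics/t16.png

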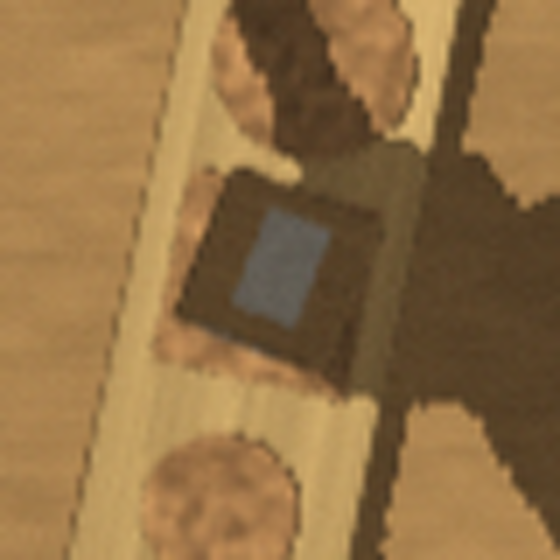

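Run:
```python
from h import *
f=lambda p:(np.array(p)+.5)/7-.5+np.array((280,200))
l=ray('top',f([(272,207),(330,228),(292,328),(232,303)]),.077);print(l.mean(0))
b=ray('top',f([(235,168),(380,213),(178,318)]),.077);print(b,(b[1]+b[2])/2)
a=lambda u,v:np.arctan2(*(u-v)[[1,0]])
print('x-dir',a(l[0],l[3]),a(l[1],l[2]),a(b[0],b[2]),'y-dir-pi/2',a(l[0],l[1])-np.pi/2,a(l[3],l[2])-np.pi/2,a(b[0],b[1])-np.pi/2)
```

```text
[ 0.49912976 -0.141519    0.077     ]
[[ 0.52603415 -0.13040566  0.077     ]
 [ 0.51262872 -0.16865547  0.077     ]
 [ 0.4861777  -0.11313399  0.077     ]] [ 0.49940321 -0.14089473  0.077     ]
x-dir -0.44206184410241056 -0.4136015511556912 -0.40891939979704006 y-dir-pi/2 -0.38357056784143895 -0.4283668036106316 -0.3370939939361337
```

Vial stands in the knob-end bay; the box is undisturbed (yaw about -0.43).

send_rows --pt "1 -0.018 -0.012 0 0" --pt "1 -0.04 -0.026 0 0" --pt "1 -0.048 -0.031 0 0" --pt "1 -0.048 -0.031 0 0" --pt "1 -0.048 -0.031 0 0" --pt "1 -0.048 -0.031 0 0" --pt "1 -0.038 -0.026 0 0" --pt "1 -0.019 -0.013 0 0"

```text
clock: 30.75
position: [0.4963, -0.1425, 0.1689]
ee_rot: [-0.0, 0.653, 0.757, -0.001]
contact_force: [0.4, 1.0, 0.2]
width: 0.0858
```

send_rows --pt "1 0 0 0 0.1" --pt "1 0 0 0 0.12" --pt "1 0 0 0 0.12" --pt "1 0 0 0 0.12" --pt "1 0 0 0 0.12" --pt "1 0 0 0 0" --pt "1 0 0 0 0"

```text
clock: 31.62
position: [0.4984, -0.1401, 0.1691]
ee_rot: [-0.0, 0.841, 0.541, -0.0]
contact_force: [0.5, -0.7, -1.0]
width: 0.0853
```

```bash
python3 -c "
from h import *
go(.499,-.1405,.034,1.14)
im=manip.get_image('scene');cv2.imwrite('pics/s17.png',cv2.resize(im[40:260,120:300,::-1],None,fx=2.7,fy=2.7,interpolation=cv2.INTER_CUBIC))"
```

```text
t31.62 p [ 0.4984 -0.1401  0.1691] h1.142 tilt0.04 w0.0853 F [ 0.5 -0.7 -1. ]
tool shift mm x-0.1 y0.7 z135.1 turn 0.002
```

View pics/s17.png

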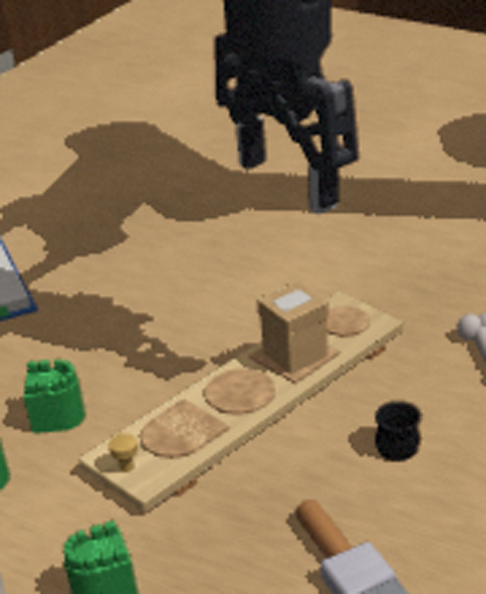

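send_rows --pt "1 0 0.0005 0.02 0" --pt "1 0 0 0.035 0" --pt "1 0 0 0.035 0" --pt "1 0 0 0.025 0" --pt "1 0 0 0.012 0" --pt "1 0 0 0.006 0" --pt "1 0 0 0.002 0" --pt "1 0 0 0 0"

```text
clock: 32.67
position: [0.5001, -0.1402, 0.0349]
ee_rot: [0.001, 0.842, 0.54, 0.0]
contact_force: [-0.2, -0.7, -0.8]
width: 0.0851
```

send_rows --pt "0.7 0 0 0 0" --pt "0.6 0 0 0 0" --pt "0.5 0 0 0 0" --pt "0.4 0 0 0 0" --pt "0.35 0 0 0 0" --pt "0.35 0 0 0 0" --pt "0.35 0 0 0 0" --pt "0.35 0 0 0 0" --squeeze 35

```text
clock: 33.67
position: [0.4998, -0.1402, 0.0346]
ee_rot: [0.0, 0.842, 0.54, 0.0]
contact_force: [-1.3, 0.1, 5.0]
width: 0.0425
```

```bash
python3 -c "
from h import *
go(.499,-.1405,.034,1.14)
im=manip.get_image('scene');cv2.imwrite('pics/s18.png',cv2.resize(im[40:260,120:300,::-1],None,fx=2.7,fy=2.7,interpolation=cv2.INTER_CUBIC))"
```

```text
t33.67 p [ 0.4998 -0.1402  0.0346] h1.141 tilt0.03 w0.0425 F [-1.3  0.1  5. ]
tool shift mm x-0.6 y-0.5 z0.6 turn 0.001
```

View pics/s18.png

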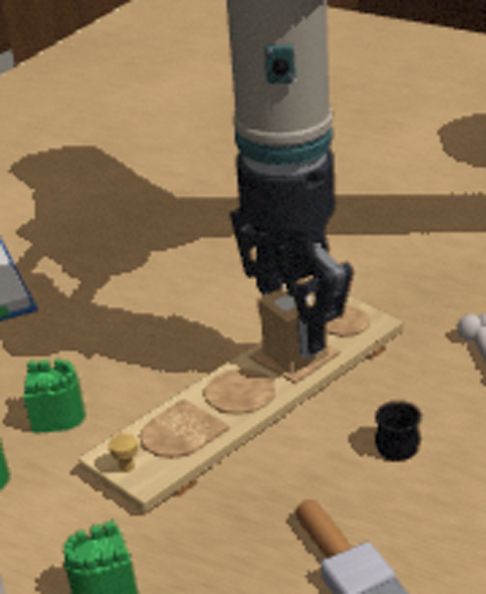

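Width 42.5 mm: gripped on the lid. Lifting.

send_rows --pt "0.35 0 0 -0.005 0" --pt "0.35 0 0 -0.015 0" --pt "0.35 0 0 -0.03 0" --pt "0.35 0 0 -0.04 0" --pt "0.35 0 0 -0.04 0" --pt "0.35 0 0 -0.035 0" --pt "0.35 0 0 -0.01 0" --pt "0.35 0 0 0 0" --squeeze 40

```text
clock: 34.72
position: [0.4995, -0.14, 0.2095]
ee_rot: [0.0, 0.842, 0.54, 0.0]
contact_force: [0.0, -0.7, -0.8]
width: 0.0428
```

```bash
python3 -c "
from h import *
go(.5868,.1829,.21,1.721)
im=manip.get_image('scene');cv2.imwrite('pics/s19.png',cv2.resize(im[20:240,120:300,::-1],None,fx=2.7,fy=2.7,interpolation=cv2.INTER_CUBIC))"
```

```text
t34.73 p [ 0.4995 -0.14    0.2095] h1.141 tilt0.04 w0.0428 F [ 0.  -0.7 -0.8]
tool shift mm x329.9 y-55.1 z-0.5 turn -0.580
```

View pics/s19.png

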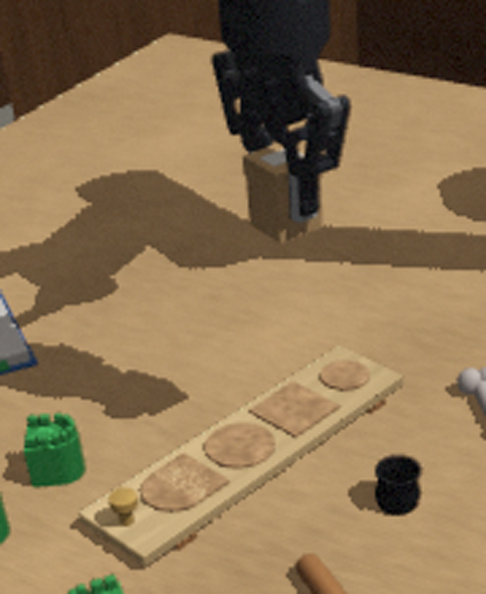

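send_rows --pt "0.35 0.02 -0.004 0 0" --pt "0.35 0.045 -0.007 0 0" --pt "0.35 0.052 -0.009 0 0" --pt "0.35 0.052 -0.009 0 0" --pt "0.35 0.052 -0.009 0 0" --pt "0.35 0.052 -0.008 0 0" --pt "0.35 0.038 -0.006 0 0" --pt "0.35 0.019 -0.003 0 0"

```text
clock: 35.78
position: [0.5863, 0.1845, 0.2069]
ee_rot: [-0.001, 0.841, 0.541, -0.002]
contact_force: [-0.4, -0.1, -2.4]
width: 0.0429
```

send_rows --pt "0.35 0 0 0 -0.1" --pt "0.35 0 0 0 -0.12" --pt "0.35 0 0 0 -0.12" --pt "0.35 0 0 0 -0.12" --pt "0.35 0 0 0 -0.12" --pt "0.35 0 0 0 0" --pt "0.35 0 0 0 0"

```text
clock: 36.65
position: [0.5868, 0.1822, 0.2087]
ee_rot: [-0.0, 0.653, 0.757, -0.001]
contact_force: [-0.7, 0.3, -0.0]
width: 0.0428
```

```bash
python3 -c "
from h import *
go(.5868,.1829,.0256,1.721)
im=manip.get_image('scene');cv2.imwrite('pics/s20.png',cv2.resize(im[100:320,250:430,::-1],None,fx=2.7,fy=2.7,interpolation=cv2.INTER_CUBIC))"
```

```text
t36.65 p [0.5868 0.1822 0.2087] h1.719 tilt0.08 w0.0428 F [-0.7  0.3 -0. ]
tool shift mm x0.7 y0.1 z183.1 turn -0.002
```

View pics/s20.png

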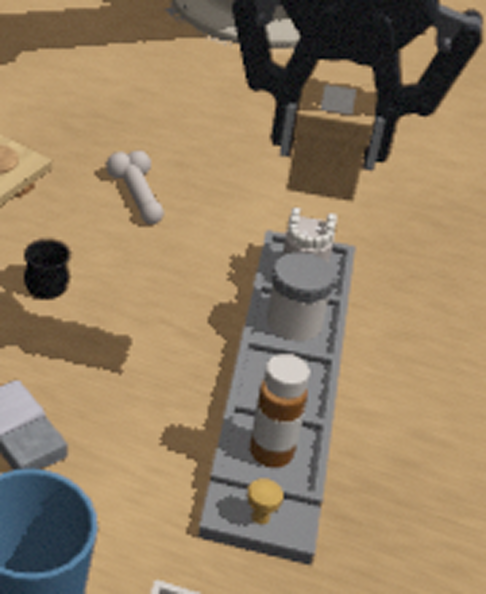

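send_rows --pt "0.35 0 0 0.02 0" --pt "0.35 0 0 0.04 0" --pt "0.35 0 0 0.04 0" --pt "0.35 0 0 0.035 0" --pt "0.35 0 0 0.02 0" --pt "0.35 0 0 0.01 0" --pt "0.35 0 0 0.006 0" --pt "0.35 0 0 0 0"

```text
clock: 37.7
position: [0.5874, 0.1829, 0.0386]
ee_rot: [0.0, 0.652, 0.758, 0.0]
contact_force: [-1.1, -0.1, -0.5]
width: 0.0426
```

```bash
python3 -c "
from h import *
go(.5868,.1829,.0256,1.721)
im=manip.get_image('scene');cv2.imwrite('pics/s21.png',cv2.resize(im[100:320,250:430,::-1],None,fx=2.7,fy=2.7,interpolation=cv2.INTER_CUBIC))"
```

```text
t37.70 p [0.5874 0.1829 0.0386] h1.721 tilt0.03 w0.0426 F [-1.1 -0.1 -0.5]
tool shift mm x0.1 y-0.6 z13.0 turn -0.000
```

View pics/s21.png

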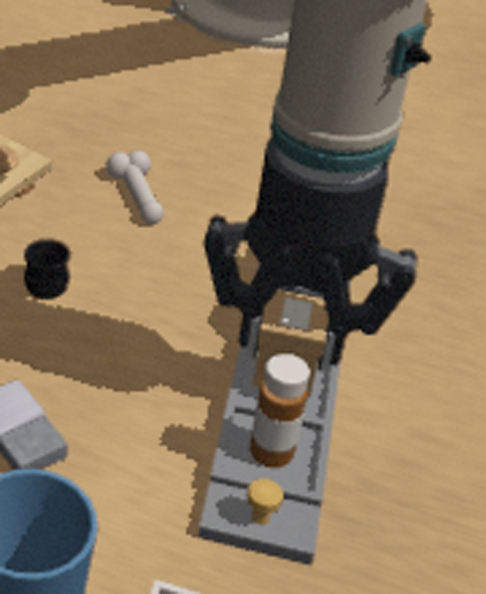

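send_rows --pt "0.35 0 0 0.006 0" --pt "0.35 0 0 0.003 0" --pt "0.35 0 0 0.002 0" --pt "0.35 0 0 0.001 0" --pt "0.35 0 0 0.001 0" --pt "0.35 0 0 0.0005 0" --pt "0.35 0 0 0 0"

```text
clock: 38.62
position: [0.5871, 0.1829, 0.0257]
ee_rot: [0.0, 0.652, 0.758, 0.0]
contact_force: [-1.3, -1.0, 4.5]
width: 0.0428
```

send_rows --pt "0.6 0 0 0 0" --pt "0.6 0 0 0 0" --pt "0.9 0 0 0 0" --pt "1 0 0 0 0" --pt "1 0 0 0 0" --pt "1 0 0 -0.03 0" --pt "1 0 0 -0.05 0" --pt "1 0 0 -0.05 0"

```text
clock: 39.62
position: [0.5868, 0.1828, 0.1558]
ee_rot: [-0.0, 0.652, 0.758, -0.0]
contact_force: [0.1, 1.3, -0.5]
width: 0.0855
```

send_rows --pt "1 0 -0.03 -0.03 0" --pt "1 0 -0.05 -0.02 0" --pt "1 0 -0.05 0 0" --pt "1 0 -0.05 0 0" --pt "1 0 -0.04 0 0" --pt "1 0 0 0 0" --pt "1 0 0 0 0" --pt "1 0 0 0 0"

```text
clock: 40.62
position: [0.3709, 0.1501, 0.2049]
ee_rot: [0.0, 0.652, 0.758, 0.0]
contact_force: [-0.3, 0.2, -0.2]
width: 0.0855
```

```bash
python3 -c "
from h import *
go(.5868,.1829,.0256,1.721)
im=manip.get_image('scene');cv2.imwrite('pics/s22.png',im[:,:,::-1])
im=manip.get_image('top');cv2.imwrite('pics/t22.png',im[:,:,::-1]);cv2.imwrite('pics/t22c.png',cv2.resize(im[130:295,110:210,::-1],None,fx=3.5,fy=3.5,interpolation=cv2.INTER_CUBIC))"
```

```text
t40.62 p [0.3709 0.1501 0.2049] h1.721 tilt0.05 w0.0855 F [-0.3  0.2 -0.2]
tool shift mm x0.2 y218.4 z179.3 turn -0.000
```

View pics/s22.png

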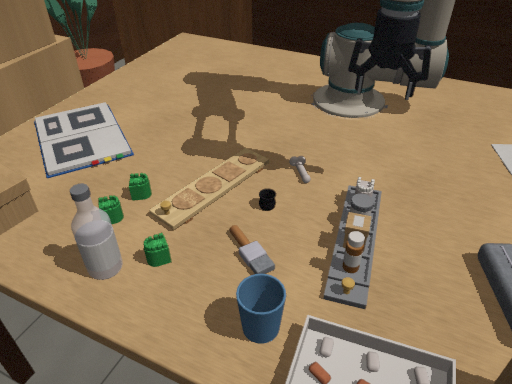

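View pics/t22.png

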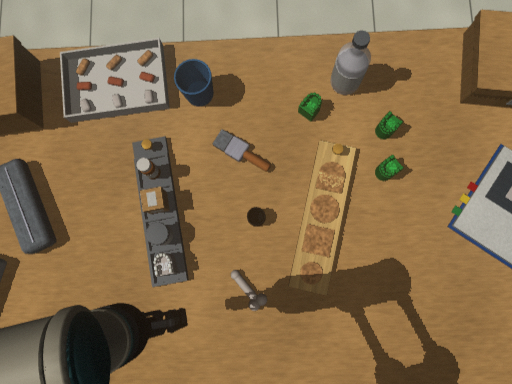

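View pics/t22c.png

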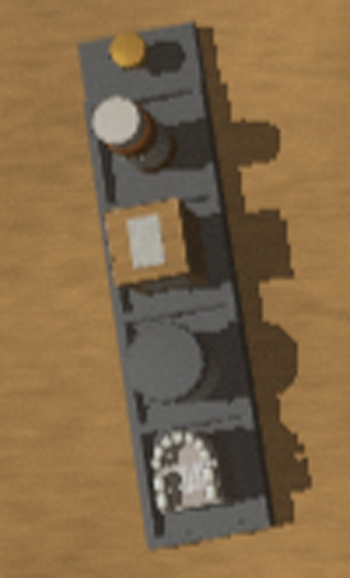

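Run:
```python
from h import *
f=lambda p:(np.array(p)+.5)/3.5-.5+np.array((110,130))
o=np.array([.5542,.178]);a=.150;R=np.array([[np.cos(a),np.sin(a)],[-np.sin(a),np.cos(a)]])
def P(n,p,z): print(n,(1e3*(R@(ray('top',f(p),z).mean(0)[:2]-o))).round(1))
P('vial',[(117,121)],.092)
P('box label',[(128,217),(159,213),(165,262),(134,269)],.068)
P('jar',[(165,362)],.064)
P('cast back',[(160,512),(220,500)],.052)
P('cast front',[(180,432)],.062)
A=cv2.imread('pics/top0.png');B=cv2.imread('pics/top0.png')
B=cv2.imread('pics/t22.png')
for n,(x0,x1,y0,y1) in dict(brush=(205,275,125,175),loupe=(240,272,200,232)).items():
    print(n,'mean diff',cv2.absdiff(A,B)[y0:y1,x0:x1].mean())
```

```text
vial [97.2 -0. ]
box label [32.9 -1. ]
jar [-36.1  -0.6]
cast back [-116.3   -0. ]
cast front [-75.7  -2.8]
brush mean diff 7.619428571428571
loupe mean diff 6.200520833333333
```

```bash
python3 -c "
from rig import manip
print(manip.sign_off())"
```

```text
the job is handed in; nothing more can be done
None
```

All four finds are in the tray in reverse order, each lowered until the wrist showed light contact with the bay floor and then released. I handed the job in at about 41 s of the 128 s allowed; no verdict is reported.

The last top view gave these positions in the tray frame (measured centre for each find; bay centre y is 0):

| Find | Bay centre x (mm) | Measured x, y (mm) |
|---|---|---|
| Cast | -99 | about -97, -1 |
| Jar | -33 | -36, -1 |
| Box | +33 | +33, -1 |
| Vial | +99 | +97, 0 |

- **Accuracy:** every find is within about 3 mm of its bay centre, against the 17 mm limit. The cast's centre was worked out from its back and front edges. The two cameras had disagreed by 3–6 mm when I first located the finds.
- **Upright:** both views show the finds upright. I judged this by eye and did not measure tilt.
- **Bystanders:** the bone, loupe and brush look unmoved in both views. I ran an image difference only on the brush and loupe; it came out small (6–8 grey levels) but I had nothing to compare it with.
- **Robot:** the arm ended clear of everything, with the gripper open.

No check failed.

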